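# Put the balloon weight away and latch the drawer unit

## Robot

A 6-joint arm with a two-finger parallel gripper is mounted at the origin on the work surface. World frame = base frame: x ahead of the robot, y to its left, z up, the work surface at z = 0. Lengths are in m, angles in degrees, forces in N, time in s.
With the tool pointing down it reaches from about 0.25 to 0.725 m from the base axis. Payload 9.7 kg.
Tool frame: the origin (TCP) lies midway between the tips of the shut fingers; the grasp point (between the pads) lies 19 mm behind it; z points along the fingers, y is the line along which they close (so a half turn about z gives the same grasp; the last joint's range is limited). The gripper opens to 85 mm and grips with 20 to 120 N. Pads are 22 mm wide; open, the fingers measure 114 mm over their backs; the gripper's body (76 mm by 85 mm) begins 54 mm behind the grasp point. The pads swing forward as they close: fully open they stand 13 mm farther back than shut.
Start: joints at [-68.182, 4.979, 10.078, 95.1, 0, 90], TCP at [0.204, -0.511, 0.204] pointing down, gripper open.
Joint ranges: [-179.16, 179.16], [-48.56, 103.87], [-65.8, 70.77], [-126.05, 130.52], [-82.76, 87.17], [-180, 180]. Speed limits (degrees/s): [127.2, 127.2, 147.25, 180, 180, 180].

## Interface

Orientations are given as [roll, pitch, yaw] about the fixed x, y, z axes, in that order (R = Rz(yaw) Ry(pitch) Rx(roll)).
In Python, from workcell import bot gives the robot as it stands. The module is installed in compiled form; this text tells all that it offers.
- The arm moves only by the tool send_rows, never from a script. Its argument "moves" is one flat list of numbers, 7 for each row, row after row: the shift along the world's x, y, z normalised to -1 to 1, where 1 is 0.025 m, then the turn, a rotation vector about the world's x, y, z normalised to -1 to 1, where 1 is 0.15 rad, then the closure, from -1 (fully open) to 1 (shut), so that 0 is half open. A call has 1 to 8 rows; each row shifts and turns the commanded pose from where the row before left it; what a row does not reach is not made up. A row lasts 1/8 s, in which the tool goes at most 62.5 mm and 10.7 degrees, less where a joint would pass 70% of its speed; a pose out of reach is approached as far as the arm can. A call with a number of a shift or a turn outside -1 to 1 is refused whole. A call with a gripper value outside its range is refused whole. The fingers move at their own pace and stop on an object; "squeeze" is the grip in N (left out, the last holds). Time passes only in rows, so rows that do not move let the fingers close. It gives the time, the measured TCP pose, the force, the opening and the grip force at its end, in the units of the state.
- bot.get_obs(): the state, without advancing time (a new reading comes with each control period).
- bot.camera(name): name is "scene" or "top"; returns a dict with "color" (400x640x3 uint8, red, green, blue), "camera_matrix" (3x3 intrinsics, pixels), "R" (3x3) and "t" (3): a world point X has camera coordinates R X + t. Camera axes: x right, y down, z forward; pixel columns grow to the right and rows downward; lengths in m; the calibration is good to about 2 mm. A picture is of the moment at which its call begins. There is no depth.
- bot.job_done(): hands the job in; it is judged then, once.
Trained networks look in the newest picture that a camera, given by its name, has taken for a name from the list of things; names that differ only in an ending like _2 or _b are one class to them, and where a whole thing is asked for, a point or a joint stands for the part that bears it (a point fixed in the world has none). Each returns a list of dicts, best first, with "p" (0 to 1); they miss things now and then, are a little off and sometimes report something else, mostly with a low value. They report only what shows in the picture. A call takes as long as a camera call. They do not tell look-alikes from the thing itself.
- bot.boxes_of(camera, query): "extent" ([left, top, right, bottom] in pixels, round what is visible of it).
- bot.trace(camera, query): "region" (400x640 bool, what is visible of it) and "extent" ([left, top, right, bottom] in pixels, round what is visible of it).
- bot.landmark_of(camera, query): "pixel" ([column, row] in pixels: a listed point, or the origin of a listed thing).
The state is a dict: "time": time; "q": joint angles; "qd": joint speeds; "joint_efforts": joint torques, N m; "ee_pos": TCP position; "tcp_rot": TCP orientation; "wrist_force": force on the tool from outside, world axes, zero at the start; "torque": the same for the moment, N m; "opening": finger opening in m; "grasp_force": force on a finger pad.
Only numpy, scipy, OpenCV 4.12 (cv2) and the standard library are available. Lean on these libraries where they do the work, as an engineer would, in place of code of your own. Each camera call takes 0.05 s, during which the arm holds its last target. There are 200 camera calls.

## Task

Stand the red balloon weight upright in the open drawer of the clear plastic unit, push the drawer fully shut, then swing the unit's blue locking handle over to the front and press it down until its bar snaps home in the two catches, so the drawer cannot creep open when the washing machine spins. Leave the two glass tumblers, the orange inflator and the snuffer where they are, and let go of everything at the end.

Things in the scene. Friction and masses are not known exactly. Their poses are not given: they have to be found in the camera images.
- unit: Clear plastic drawer unit with white edges, 160 mm deep (its x), 200 mm wide (its y), 88 mm high, fixed to the shelf. Origin: centre of its underside; z up. Its -x axis points out of the front, roughly towards the robot. It holds one drawer, and a locking handle is pivoted on its two sides.
- drawer (a joint): How far the drawer is pulled out along the unit's -x, in m: 0 fully shut (hard stop), at most 0.11. It starts 0.085 to 0.105 open, slides with about 1.5 N of friction and stays where it is left.
- drawer_floor (a point): Middle of the drawer's inner floor, 13 mm above the shelf (moves with the drawer, axes as the unit's). Inside, the drawer is 148 mm long in x and 178 mm wide in y about this point. Its side walls rise 61 mm above the floor, the front panel 69 mm; the underside of the unit's roof is 71 mm above the floor. With the drawer out by d, the front-most d of it is uncovered.
- drawer_front (a point): On the outer face of the drawer's front panel, midway across, 60 mm above the shelf (moves with the drawer; axes as the unit's, the face looks to -x). Panel: 4 mm thick, 196 mm wide, 8 to 82 mm above the shelf. Its middle 120 mm is clear to push on from 30 mm above the shelf up; below that a 70 mm wide finger lip stands 12 mm out.
- catch_seat (a point): Where the middle of the handle's bar lies when latched (moves with the drawer; axes as the unit's): 37 mm in front of the drawer's front panel, 62 mm above the shelf. The bar goes in from above, only when the drawer is shut (to about 10 mm): it meets the sprung noses 12 mm above its seat, then takes about 5 to 8 N downward to snap home, and is held.
- catch_left (a point): The catch on the unit's +y side (moves with the drawer): the bar's seat there, 70 mm from catch_seat. Each catch is 18 mm wide and stands 50 mm out from the front panel, 40 to 71 mm above the shelf: a white rounded post behind the bar and a blue sprung nose in front of it.
- catch_right (a point): The same on the unit's -y side.
- handle (a joint): Angle of the blue locking handle in rad: 0 latched (arms level, bar across the front of the drawer in its catches, a hard stop), 1.57 arms upright, larger leans away from the drawer's front, at most 2.2. It starts at 1.5 to 1.9. A stiff pivot: stays where it is left; up to about 1.5 N at the bar moves it. Upright, its bar's top is 190 mm above the shelf.
- handle_hinge (a point): On the handle's pivot axis (parallel to the unit's y), at the middle of the unit, 62 mm above the shelf; axes parallel to the unit's.
- handle_bar (a point): Middle of the handle's round cross-bar, 12 to 13 mm thick (black rubber sleeve 90 mm long in the middle), running along y, 122 mm from the pivot axis. At handle angle a it lies 122 mm*cos(a) to the unit's -x side of handle_hinge and 122 mm*sin(a) above it. The flat blue arms are at 107 to 115 mm either side of the middle.
- weight: Red hard silicone balloon weight: a round body 52 mm across and 36 mm high, shoulder narrowing to a 20 mm neck, and a round head 30 mm across on top; 60 mm high in all, about 0.17 kg. Origin: centre of its underside; z up when upright.
- tumbler_a: Clear glass tumbler, 72 mm across the rim, 105 mm high, upright. Origin: centre of its underside. Leave alone.
- tumbler_b: Second, identical glass tumbler. Leave alone.
- inflator: Orange hand inflator lying on its side, 260 mm long along its x and up to 85 mm wide, 58 mm high. Origin: under the middle of its barrel. Leave alone.
- snuffer: Stainless steel candle snuffer lying down, 185 mm long along its x, bell 36 mm across. Origin: on the shelf under its middle. Leave alone.
There are look-alikes about, which are no part of the job. Of the things shaped like the weight, the red one is meant.

How it is judged (in metres and radians):
On the way, in this order (a step that is already met when the one before it is completed fails the run):
1. the balloon weight stands in the drawer, released (x of weight in the frame of drawer_floor between -0.07 and 0.07 m and y of weight in the frame of drawer_floor between -0.085 and 0.085 m and z of weight in the frame of drawer_floor below 0.008 m and angle between weight's own z axis and vertical below 0.3 rad and contact force between weight and the fingers below 0.1 N), for 0.2 s.
2. the drawer is pushed shut (value of joint drawer below 0.012 m), for 0.2 s.
At the end, for the whole second after the job is handed in: The drawer is shut to within 4 mm, the handle is down in its catches (within 0.035 rad of its stop), the balloon weight stands upright (within 0.3 rad) and at rest on the floor of the drawer, and the tumblers, inflator and snuffer are within 30 mm of where they started (value of joint drawer below 0.004 m and value of joint handle below 0.035 rad and x of weight in the frame of drawer_floor between -0.07 and 0.07 m and y of weight in the frame of drawer_floor between -0.085 and 0.085 m and z of weight in the frame of drawer_floor below 0.008 m and angle between weight's own z axis and vertical below 0.3 rad and linear speed of weight below 0.02 m/s and distance of each of tumbler_a, tumbler_b, inflator, snuffer from where it was at the start of the episode below 0.03 m); the robot touches nothing.
It fails at once if a tumbler is tipped or pushed away (distance of any of tumbler_a, tumbler_b from where it was at the start of the episode above 0.03 m or angle between any of tumbler_a, tumbler_b's own z axis and vertical above 0.3 rad).
It fails at once if the inflator or the snuffer is pushed away (distance of any of inflator, snuffer from where it was at the start of the episode above 0.03 m).
It also fails if it takes over 72 s, if anything falls off the work surface, if the arm or the gripper's body presses on something with over 40 N, if the wrist force passes 120 N, or if a joint passes its speed limit or range.

## Working session

There is one attempt and no reset: what is moved stays moved. The work goes in short steps, Python scripts to look and compute and a tool call to move; the robot and the scene stay as the last step left them, time stands still between calls to the robot, and variables do not carry over. Pictures are saved under pics/ and viewed, at most 11 in all, crops included, and the job is handed in when it is done.

Besides the shell and the picture viewer there is one more tool, called after "Call:" by a JSON object that holds its "method" and its "body", one argument or row to a line. send_rows: Moves the arm, as the interface text tells. Its arguments: {"type":"object","properties":{"moves":{"type":"array"},"squeeze":{"type":"number"}},"required":["moves"]}

```bash
mkdir -p pics; cat > h.py <<'E'
import numpy as np, cv2
from workcell import bot
def tri(obs):
    # obs: list of (cam dict, pixel)
    A=[];b=[]
    for c,p in obs:
        P=c["camera_matrix"]@np.c_[c["R"],c["t"]]
        for i in (0,1):
            r=p[i]*P[2]-P[i]; A.append(r[:3]); b.append(-r[3])
    return np.linalg.lstsq(np.array(A),np.array(b),rcond=None)[0]
def plane(c,p,z):
    d=c["R"].T@np.linalg.inv(c["camera_matrix"])@np.array([p[0],p[1],1.])
    o=-c["R"].T@c["t"]
    return o+d*(z-o[2])/d[2]
def proj(c,X):
    v=c["camera_matrix"]@(c["R"]@np.array(X)+c["t"]); return v[:2]/v[2]
E
python3 - <<'E'
from h import *
np.set_printoptions(precision=3,suppress=True)
cs={n:bot.camera(n) for n in("scene","top")}
for n in cs: cv2.imwrite(f"pics/{n}0.png",cs[n]["color"][:,:,::-1])
for q in["unit","drawer_floor","drawer_front","catch_seat","catch_left","catch_right","handle_hinge","handle_bar","weight","tumbler_a","inflator","snuffer"]:
    L={}
    for n in cs:
        L[n]=bot.landmark_of(n,q)[:4]
        print(q,n,[(np.round(d["pixel"]).tolist(),round(d["p"],2)) for d in L[n]])
    if all(L.values()): print("   tri",tri([(cs[n],L[n][0]["pixel"]) for n in cs]))
for n in cs: print(n,-cs[n]["R"].T@cs[n]["t"])
print(bot.get_obs())
E
```

```text
unit scene [([306.0, 264.0], 0.84)]
unit top [([313.0, 158.0], 0.66)]
   tri [ 0.651  0.047 -0.002]
drawer_floor scene [([329.0, 234.0], 0.77)]
drawer_floor top [([304.0, 190.0], 0.84)]
   tri [0.551 0.066 0.015]
drawer_front scene [([353.0, 203.0], 0.85), ([450.0, 248.0], 0.64), ([338.0, 186.0], 0.3)]
drawer_front top [([294.0, 213.0], 0.76)]
   tri [0.474 0.094 0.073]
catch_seat scene [([358.0, 198.0], 0.91)]
catch_seat top [([293.0, 224.0], 0.73)]
   tri [0.444 0.095 0.064]
catch_left scene [([380.0, 209.0], 0.95)]
catch_left top [([268.0, 222.0], 0.62)]
   tri [0.451 0.166 0.065]
catch_right scene [([340.0, 183.0], 0.82), ([307.0, 262.0], 0.31)]
catch_right top [([318.0, 227.0], 0.93)]
   tri [0.434 0.029 0.078]
handle_hinge scene [([307.0, 250.0], 0.73)]
handle_hinge top [([306.0, 154.0], 0.76)]
   tri [0.651 0.062 0.071]
handle_bar scene [([302.0, 219.0], 0.58), ([216.0, 158.0], 0.4)]
handle_bar top [([440.0, 224.0], 0.73), ([310.0, 146.0], 0.69)]
   tri [ 0.432 -0.261 -0.155]
weight scene [([412.0, 230.0], 0.79), ([494.0, 239.0], 0.78), ([491.0, 268.0], 0.63), ([449.0, 250.0],
[... 441 characters left out ...]
, 0.67)]
   tri [0.684 0.331 0.009]
snuffer scene [([166.0, 221.0], 0.74), ([352.0, 207.0], 0.24), ([218.0, 158.0], 0.19)]
snuffer top [([438.0, 146.0], 0.82)]
   tri [ 0.702 -0.352 -0.015]
scene [1.156 0.366 0.95 ]
top [0.385 0.057 1.487]
{'time': 1.3, 'q': array([-68.182,   4.978,  10.078,  95.101,   0.   ,  90.001]), 'qd': array([ 0.099, -0.044,  0.067,  0.082, -0.059,  0.1  ]), 'joint_efforts': array([  0.001, -52.01 ,  46.487,   0.002,   0.   ,   0.   ]), 'ee_pos': array([ 0.204, -0.511,  0.204]), 'tcp_rot': array([-179.999,   -0.   ,   21.817]), 'wrist_force': array([-0.877,  0.571, -1.018]), 'torque': array([-0.017, -0.031, -0.046]), 'grasp_force': 0.0, 'opening': 0.08537958851974828}
```

View pictures.

View pics/scene0.png

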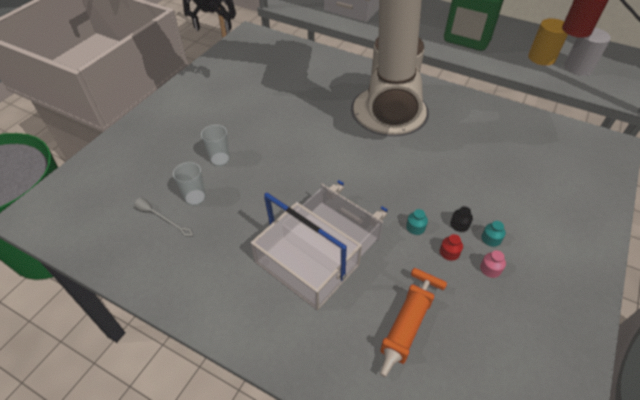

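View pics/top0.png

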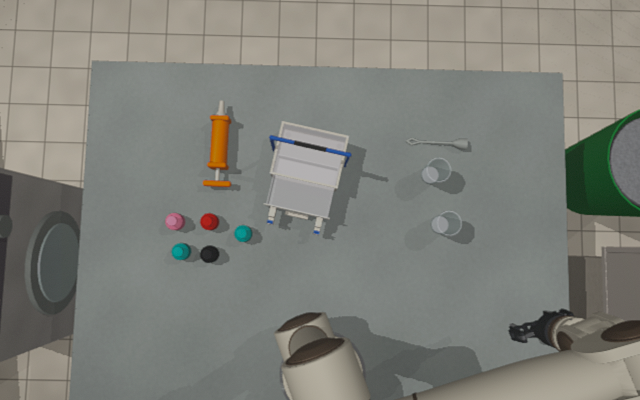

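Five weight-shaped things show up in the scene and top pictures: teal (417,222)/(243,233), black (461,218)/(209,254), teal (494,233)/(180,252), pink (493,264)/(175,222) and red (452,248)/(209,222). Red is the one meant. I'll confirm it in a crop and measure it and the unit.

```bash
python3 - <<'E'
from h import *
np.set_printoptions(precision=3,suppress=True)
cs={n:bot.camera(n) for n in("scene","top")}
im=[cv2.resize(cs["scene"]["color"][195:290,390:520,::-1],(520,380),interpolation=3),cv2.resize(cs["top"]["color"][195:290,150:280,::-1],(520,380),interpolation=3)]
cv2.imwrite("pics/crop1.png",cv2.resize(np.hstack(im),(800,292)))
pix=[]
for n,b in(("scene",(430,225,475,270)),("top",(190,205,228,240))):
    c=cs[n]["color"].astype(int); m=np.zeros(c.shape[:2],bool); s=np.s_[b[1]:b[3],b[0]:b[2]]
    r,g,bl=[c[s][...,i] for i in range(3)]
    m[s]=(r>70)&(r>2.2*g)&(r>2.2*bl)
    v,u=np.nonzero(m); print(n,u.min(),u.max(),v.min(),v.max(),u.mean(),v.mean(),m.sum())
    pix.append((cs[n],(u.mean(),v.mean())))
print("red centroid",tri(pix))
# top-only planes
T=cs["top"];S=cs["scene"]
for n,p in(("top",(268,222)),("top",(318,227)),("scene",(380,209)),("scene",(340,183))): print("catch@62",n,plane(cs[n],p,.062))
print("bar",[ (plane(T,(310,146),z),plane(S,(305,219),z)) for z in(.175,.184)])
for n in cs:
    for q in("handle_bar","tumbler_a"):
        print(n,q,[(np.round(d["extent"]).tolist(),round(d["p"],2)) for d in bot.boxes_of(n,q)[:3]])
print("tumblers rim",plane(T,(441,170),.105),plane(T,(452,223),.105))
E
```

```text
scene 441 462 235 259 451.4848484848485 247.06060606060606 396
top 201 217 213 229 208.94759825327512 221.41484716157206 229
red centroid [0.447 0.353 0.024]
catch@62 top [0.448 0.172 0.062]
catch@62 top [0.436 0.025 0.062]
catch@62 scene [0.451 0.157 0.062]
catch@62 scene [0.42  0.027 0.062]
bar [(array([0.654, 0.054, 0.175]), array([0.644, 0.051, 0.175])), (array([0.652, 0.054, 0.184]), array([0.65 , 0.055, 0.184]))]
scene handle_bar [([261.0, 196.0, 347.0, 279.0], 0.61)]
scene tumbler_a [([196.0, 124.0, 230.0, 163.0], 0.97), ([173.0, 165.0, 207.0, 205.0], 0.6), ([306.0, 182.0, 387.0, 254.0], 0.59)]
top handle_bar [([270.0, 137.0, 352.0, 167.0], 0.92)]
top tumbler_a [([432.0, 211.0, 462.0, 233.0], 0.61), ([416.0, 160.0, 451.0, 184.0], 0.59)]
tumblers rim [ 0.607 -0.328  0.105] [ 0.454 -0.358  0.105]
```

View pics/crop1.png

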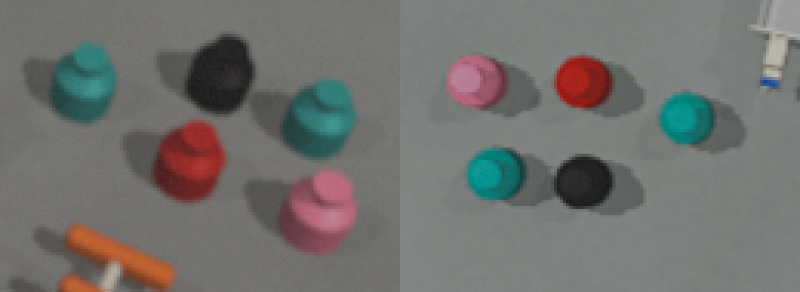

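The crop confirms red: it lies at about (190,160) in the left half and (583,82) in the right, clearly different from the pink one. I'll start moving over.

Call:
{"method": "send_rows", "body": {
  "moves": [0.28,1,0,0,0,-0.5,-1,0.28,1,0,0,0,-0.5,-1,0.28,1,0,0,0,-0.5,-1,0.28,1,0,0,0,-0.5,-1,0.28,1,0,0,0,-0.5,-1,0.28,1,0,0,0,-0.5,-1,0.28,1,0,0,0,-0.5,-1,0.28,1,0,0,0,-0.5,-1],
  "squeeze": 40
}}

```text
time: 2.6
ee_pos: [0.2605, -0.3098, 0.2044]
tcp_rot: [180.0, -0.0, -12.7]
wrist_force: [-0.1, 0.2, 0.3]
opening: 0.0857
grasp_force: 0.0
```

Call:
{"method": "send_rows", "body": {
  "moves": [0.28,1,0,0,0,0,-1,0.28,1,0,0,0,0,-1,0.28,1,0,0,0,0,-1,0.28,1,0,0,0,0,-1,0.28,1,0,0,0,0,-1,0.28,1,0,0,0,0,-1,0.28,1,0,0,0,0,-1,0.28,1,0,0,0,0,-1]
}}

```text
time: 3.6
ee_pos: [0.3166, -0.1098, 0.2044]
tcp_rot: [180.0, -0.0, -12.6]
wrist_force: [0.0, 0.7, 0.2]
opening: 0.0851
grasp_force: 0.0
```

```bash
cat > fit.py <<'E'
from h import *
from scipy.optimize import least_squares
np.set_printoptions(precision=4,suppress=True)
def pts(p):
    x,y,w,d,a=p; c,s=np.cos(w),np.sin(w)
    L={"unit":(0,0,0),"drawer_floor":(-d,0,.013),"handle_hinge":(0,0,.062),
       "drawer_front":(-.08-d,0,.060),"catch_seat":(-.117-d,0,.062),"catch_left":(-.117-d,.07,.062),"catch_right":(-.117-d,-.07,.062),
       "handle_bar":(-.122*np.cos(a),0,.062+.122*np.sin(a))}
    return {k:np.array([x+c*v[0]-s*v[1],y+s*v[0]+c*v[1],v[2]]) for k,v in L.items()}
def fit(obs,p0=(.65,.055,-.2,.095,1.65)):
    # obs (cam,name,pixel)
    f=lambda p:np.concatenate([proj(c,pts(p)[k])-px for c,k,px in obs])
    r=least_squares(f,p0,loss="soft_l1",f_scale=2)
    return r.x,f(r.x).reshape(-1,2)
E
python3 - <<'E'
from fit import *
cs={n:bot.camera(n) for n in("scene","top")}
o=[]
for n in cs:
    for q in("unit","drawer_floor","handle_hinge","drawer_front","catch_seat","catch_left","catch_right","handle_bar"):
        l=bot.landmark_of(n,q)
        l=[d for d in l if (250<d["pixel"][0]<400)]
        if l: o.append((cs[n],q,np.array(l[0]["pixel"])))
x,r=fit(o,)
print(x,np.degrees(x[2]))
for (c,k,p),e in zip(o,r): print(k,p,e)
for k,v in pts(x).items(): print(k,v)
# blue centroids
for n in cs:
    h=cv2.cvtColor(cs[n]["color"],cv2.COLOR_RGB2HSV); m=cv2.inRange(h,(105,120,60),(128,255,255)); m[:, :255]=0; m[:,400:]=0
    k,_,st,ce=cv2.connectedComponentsWithStats(m)
    print(n,[(st[i].tolist(),ce[i].round(1)) for i in range(1,k) if st[i][4]>4])
print(bot.get_obs()["ee_pos"],bot.get_obs()["tcp_rot"],bot.get_obs()["time"])
E
```

```text
[ 0.6452  0.0527 -0.2017  0.0927  1.6309] -11.559320050562386
unit [305.1 264.2] [ 1.9118 -1.2936]
drawer_floor [331.3 235.2] [-0.4827  1.1913]
handle_hinge [310.3 247.2] [-3.8659  1.6233]
drawer_front [351.4 205.5] [-0.4496  0.6011]
catch_seat [358.3 200. ] [ 1.4027 -2.8452]
catch_left [385.6 209.7] [-3.7001  1.0124]
catch_right [336.6 183.9] [1.9571 0.3397]
handle_bar [300.4 218.1] [2.4823 1.0774]
unit [310.3 159.7] [-0.3915  0.5141]
handle_hinge [308.5 156.4] [1.5449 0.231 ]
drawer_front [294.5 210. ] [2.6432 2.9893]
catch_seat [293.8 224. ] [0.5237 1.1818]
catch_left [270.7 221.3] [ 0.4536 -1.3665]
catch_right [318.5 230.6] [-0.9873 -0.1656]
handle_bar [311.2 146.7] [-0.2591 -0.6541]
unit [0.6452 0.0527 0.    ]
drawer_floor [0.5544 0.0712 0.013 ]
handle_hinge [0.6452 0.0527 0.062 ]
drawer_front [0.4761 0.0873 0.06  ]
catch_seat [0.4398 0.0947 0.062 ]
catch_left [0.4538 0.1633 0.062 ]
catch_right [0.4258 0.0261 0.062 ]
handle_bar [0.6524 0.0512 0.1838]
scene [([338, 181, 5, 3, 8], array([340. , 182.1])), ([265, 193, 23, 29, 161], array([273.1, 203.8])), ([382, 207, 5, 4, 10], array([384. , 208.7])), ([319, 229, 27, 46, 165], array([336.5, 248.1]))]
top [([270, 135, 25, 15, 102], array([279.6, 140.1])), ([326, 148, 25, 18, 96], array([339.4, 153.1])), ([267, 220, 6, 4, 12], array([269.5, 221.5])), ([314, 231, 5, 3, 12], array([316.1, 231.9]))]
[ 0.3164 -0.1106  0.2043] [179.9996  -0.0018 -12.5639] 4.5
```

Call:
{"method": "send_rows", "body": {
  "moves": [0.28,1,0,0,0,0,-1,0.28,1,0,0,0,0,-1,0.28,1,0,0,0,0,-1,0.28,1,0,0,0,0,-1,0.28,1,0,0,0,0,-1,0.28,1,0,0,0,0,-1,0.28,1,0,0,0,0,-1,0.28,1,0,0,0,0,-1]
}}

```text
time: 5.5
ee_pos: [0.3556, -0.0149, 0.2044]
tcp_rot: [-175.3, 0.0, -6.5]
wrist_force: [-1.1, -0.1, 0.4]
opening: 0.0854
grasp_force: 0.0
```

Call:
{"method": "send_rows", "body": {
  "moves": [0.28,1,-0.2,0,0,0.06,-1,0.28,1,-0.2,0,0,0.06,-1,0.28,1,-0.4,0,0,0,-1,0.28,1,-0.4,0,0,0,-1,0.28,1,-0.4,0,0,0,-1,0.28,1,-0.4,0,0,0,-1,0.28,1,-0.4,0,0,0,-1,0.28,1,-0.4,0,0,0,-1]
}}

```text
time: 6.5
ee_pos: [0.4079, 0.0673, 0.1342]
tcp_rot: [-170.2, 0.1, 2.0]
wrist_force: [0.3, -0.1, 1.1]
opening: 0.0854
grasp_force: 0.0
```

Call:
{"method": "send_rows", "body": {
  "moves": [0.24,0.85,0,0,0,0,-1,0.24,0.85,0,0,0,0,-1,0.24,0.85,0,0,0,0,-1,0,0,0,0,0,0,-1]
}}

```text
time: 7.0
ee_pos: [0.4277, 0.095, 0.1353]
tcp_rot: [-168.6, 0.1, 4.5]
wrist_force: [-0.2, -0.9, 0.5]
opening: 0.0855
grasp_force: 0.0
```

```bash
python3 - <<'E'
from h import *
np.set_printoptions(precision=4,suppress=True)
cs={n:bot.camera(n) for n in("scene","top")}
print(bot.get_obs()["ee_pos"],bot.get_obs()["tcp_rot"])
t=bot.get_obs()["ee_pos"]
for n in cs: print(n, proj(cs[n],t), proj(cs[n],[.447,.353,.024]))
a=cs["scene"]["color"][150:300,380:540,::-1];b=cs["top"]["color"][150:300,140:300,::-1]
cv2.imwrite("pics/c2.png",cv2.resize(np.hstack([a,b]),(800,375),interpolation=3))
E
```

```text
[0.4273 0.0945 0.1353] [-168.6646    0.0837    4.4745]
scene [363.8271 174.5643] [451.9076 246.942 ]
top [293.6   228.658] [209.1077 221.5065]
```

View pics/c2.png

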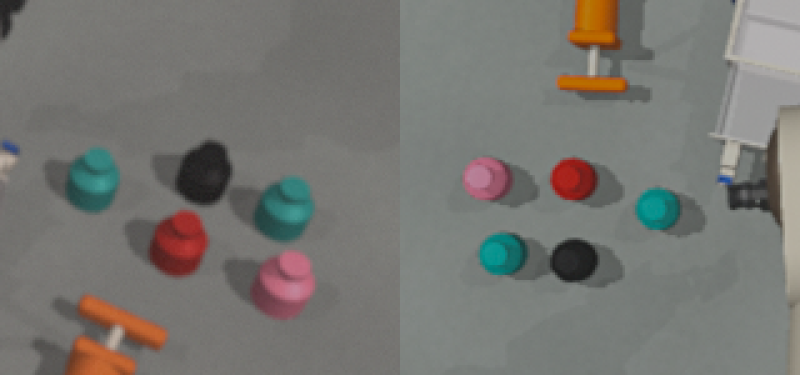

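The arm did not follow: it lags in y and has tilted. The picture shows it stopped over the drawer front, with nothing touched. I'll check the joints.

```bash
python3 - <<'E'
from h import *
o=bot.get_obs();print(o["q"],o["qd"],o["ee_pos"],o["tcp_rot"],o["time"],o["wrist_force"])
E
```

```text
[  4.4201346  -11.78933005 -14.20010412  87.68378367  11.3352749
 179.94459941] [-0.3010367  -0.37617925 -0.42244034  0.15508382 -0.02131302  0.0488559 ] [0.42726923 0.0945341  0.13527021] [-1.68664641e+02  8.36687241e-02  4.47445459e+00] 7.1 [0.14251925 0.24410417 0.51662642]
```

Joint 6 had reached its limit, because yaw = q1 - q6 + 180. I'll correct the tilt and take the other half turn (yaw about 168).

Call:
{"method": "send_rows", "body": {
  "moves": [0,0,0.2,-0.65,-0.05,0,-1,0,0,0.2,-0.65,-0.05,0,-1,0,0.5,0,0,0,1,-1,0,0.5,0,0,0,1,-1,0,0.5,0,0,0,1,-1,0,0.5,0,0,0,1,-1,0,0.5,0,0,0,1,-1,0,0.5,0,0,0,1,-1]
}}

```text
time: 8.1
ee_pos: [0.4307, 0.1357, 0.1454]
tcp_rot: [-178.4, 0.2, 58.7]
wrist_force: [-0.2, -0.5, 0.2]
opening: 0.0856
grasp_force: 0.0
```

Call:
{"method": "send_rows", "body": {
  "moves": [0.05,0.67,0,0,0,1,-1,0.05,0.67,0,0,0,1,-1,0.05,0.67,0,0,0,1,-1,0.05,0.67,0,0,0,1,-1,0.05,0.67,0,0,0,1,-1,0.05,0.67,0,0,0,1,-1,0.05,0.67,0,0,0,1,-1,0.05,0.67,0,0,0,1,-1]
}}

```text
time: 9.1
ee_pos: [0.4409, 0.2699, 0.1455]
tcp_rot: [-178.4, 0.2, 127.5]
wrist_force: [-0.7, 0.7, 0.2]
opening: 0.0858
grasp_force: 0.0
```

Call:
{"method": "send_rows", "body": {
  "moves": [0.05,0.66,0,0.11,-0.15,0.95,-1,0.05,0.66,0,0,0,0.95,-1,0.05,0.66,-0.4,0,0,0.95,-1,0.05,0.66,-0.4,0,0,0.95,-1,0.05,0.66,-0.4,0,0,0.95,-1,0,0,-0.4,0,0,0,-1,0,0,0,0,0,0,-1]
}}

```text
time: 9.98
ee_pos: [0.4467, 0.3512, 0.1044]
tcp_rot: [-179.9, 0.3, 167.8]
wrist_force: [0.5, -0.1, 0.2]
opening: 0.0856
grasp_force: 0.0
```

Call:
{"method": "send_rows", "body": {
  "moves": [0,0.07,-1,0,0,0,-1,0,0,-1,0,0,0,-1,0,0,-1,0,0,0,-1,0,0,-1,0,0,0,-1,0,0,0,0,0,0,0.3,0,0,0,0,0,0,0.6,0,0,0,0,0,0,0.6,0,0,0,0,0,0,0.6]
}}

```text
time: 10.98
ee_pos: [0.4483, 0.3537, 0.0103]
tcp_rot: [179.9, 0.6, 168.0]
wrist_force: [-7.6, -11.6, 25.8]
opening: 0.0396
grasp_force: 32.9
```

Opening is 39.6 mm, which is less than the 52 mm body, and there is an upward force. The pads closed on the shoulder, so I'll reopen and grip lower.

Call:
{"method": "send_rows", "body": {
  "moves": [0,0,0,0,0,0,-1,0,0,0,0,0,0,-1,0,0,0,0,0,0,-1,0,0,0,0,0,0,-1,0,0,0,0,0,0,-1]
}}

```text
time: 11.6
ee_pos: [0.4471, 0.3539, 0.0051]
tcp_rot: [-179.9, 0.4, 168.0]
wrist_force: [0.3, 0.8, 0.0]
opening: 0.0855
grasp_force: 0.0
```

```bash
python3 - <<'E'
from h import *
np.set_printoptions(precision=4,suppress=True)
cs={n:bot.camera(n) for n in("scene","top")}
o=bot.get_obs(); print(o["ee_pos"],o["tcp_rot"],o["wrist_force"])
a=cs["scene"]["color"][190:290,400:500,::-1];b=cs["top"]["color"][170:270,150:250,::-1]
cv2.imwrite("pics/c3.png",cv2.resize(np.hstack([a,b]),(800,400),interpolation=3))
E
```

```text
[0.4471 0.3539 0.0051] [-179.9467    0.357   168.0346] [ 0.0268 -0.1001 -0.3209]
```

View pics/c3.png

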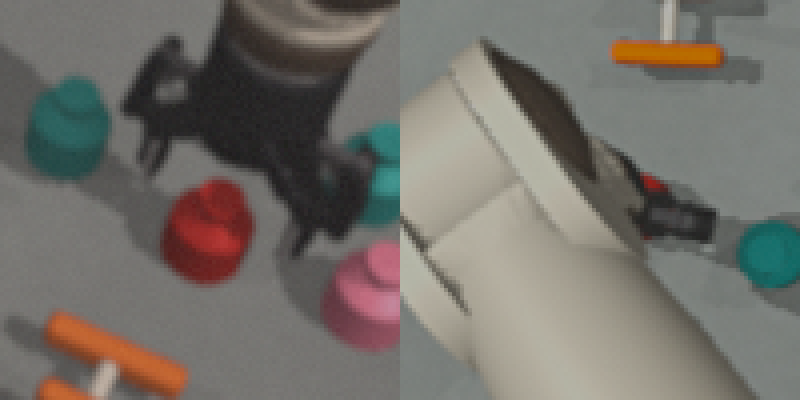

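```bash
python3 - <<'E'
from h import *
np.set_printoptions(precision=4,suppress=True)
c0=bot.camera("scene"); c=c0["color"].astype(int); b=(430,225,475,270); s=np.s_[b[1]:b[3],b[0]:b[2]]
r,g,bl=[c[s][...,i] for i in range(3)]
m=(r>70)&(r>2.2*g)&(r>2.2*bl); v,u=np.nonzero(m); u+=b[0];v+=b[1]
print(u.min(),u.max(),v.min(),v.max(),u.mean(),v.mean(),m.sum())
print("now",plane(c0,(u.mean(),v.mean()),.024),"model bottoms", proj(c0,[.447,.354,0]),proj(c0,[.447,.354,.06]))
# model silhouette for centroid calibration
def sil(x,y):
    P=[]
    for z,R in((0,26),(.012,26),(.025,26),(.03,24),(.036,14),(.045,15),(.05,15),(.06,11)):
        for t in np.arange(0,6.3,.2): P.append(proj(c0,[x+R/1e3*np.cos(t),y+R/1e3*np.sin(t),z]))
    return np.array(P)
P=sil(.447,.354); print("model bbox",P.min(0),P.max(0))
for X in([.447,.354,.018],[.447-.0099,.354+.0,.018]): print(proj(c0,X))
for sgn in(-1,1):
    w=np.radians(168); ty=np.array([np.sin(w),-np.cos(w),0]); print("tip",proj(c0,np.array([.447,.354,.018])+sgn*.0428*ty))
E
```

```text
441 462 236 259 451.7038961038961 247.5948051948052 385
now [0.4491 0.3532 0.024 ] model bottoms [450.1316 252.482 ] [455.6866 238.6879]
model bbox [439.6695 234.98  ] [463.0785 261.2342]
[451.7498 248.4637]
[452.9926 245.5608]
tip [436.8218 239.2977]
tip [467.1512 257.9203]
```

The weight is still upright and centred, at about (452,248), so the pads were simply too high. I'll lower by 8 mm and close gently.

Call:
{"method": "send_rows", "body": {
  "moves": [0.04,0,-0.32,0,0,0,-1,0,0,0,0,0,0,-0.5,0,0,0,0,0,0,0,0,0,0,0,0,0,0.3,0,0,0,0,0,0,0.3,0,0,0,0,0,0,0.3,0,0,0,0,0,0,0.3],
  "squeeze": 40
}}

```text
time: 12.62
ee_pos: [0.4482, 0.3539, -0.0025]
tcp_rot: [-180.0, 0.4, 168.0]
wrist_force: [-0.4, -0.6, 3.6]
opening: 0.0497
grasp_force: 42.2
```

Call:
{"method": "send_rows", "body": {
  "moves": [0,0,0.6,0,0,0,0.5,0,0,1,0,0,0,0.5,0,0,1,0,0,0,0.5,0,0,1,0,0,0,0.5,0,-0.5,1,0,0,0,0.5,0.2,-0.92,1,0,0,0,0.5,0.2,-0.92,0,0,0,0,0.5,0.2,-0.92,0,0,0,0,0.5]
}}

```text
time: 13.62
ee_pos: [0.4633, 0.2719, 0.1383]
tcp_rot: [180.0, 0.4, 168.0]
wrist_force: [0.7, 0.4, -2.5]
opening: 0.0496
grasp_force: 42.2
```

Call:
{"method": "send_rows", "body": {
  "moves": [0.28,-0.97,0,0,0,0,0.5,0.28,-0.97,0,0,0,0,0.5,0.28,-0.97,0,0,0,0,0.5,0.28,-0.97,0,0,0,0,0.5,0.28,-0.97,0,0,0,0,0.5,0.28,-0.97,0,0,0,0,0.5,0.28,-0.97,0,0,0,0,0.5,0.28,-0.97,0,0,0,0,0.5]
}}

```text
time: 14.62
ee_pos: [0.5193, 0.0777, 0.1379]
tcp_rot: [-180.0, 0.4, 168.0]
wrist_force: [0.1, -0.3, -2.8]
opening: 0.0494
grasp_force: 42.2
```

```bash
python3 - <<'E'
from h import *
np.set_printoptions(precision=4,suppress=True)
cs={n:bot.camera(n) for n in("scene","top")}
o=bot.get_obs(); print(o["ee_pos"],o["tcp_rot"],o["wrist_force"])
a=cs["scene"]["color"][140:310,240:410,::-1];b=cs["top"]["color"][90:260,220:390,::-1]
cv2.imwrite("pics/c4.png",cv2.resize(np.hstack([a,b]),(800,400),interpolation=3))
E
```

```text
[0.5195 0.0768 0.1378] [-179.9507    0.3858  167.9127] [ 0.0763 -0.1571 -2.4712]
```

View pics/c4.png

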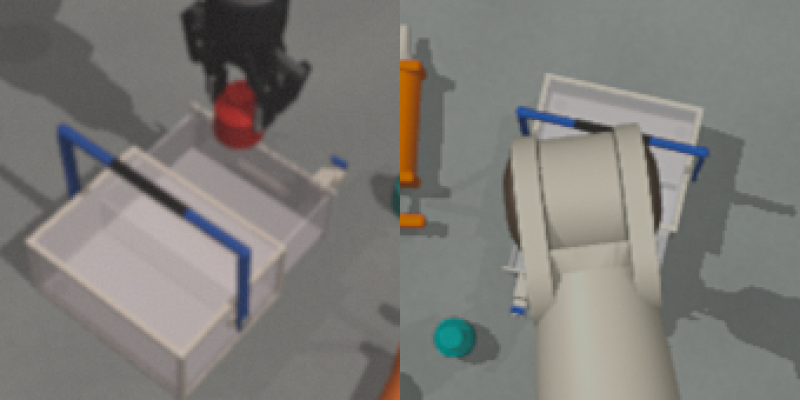

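The weight is held upright over the drawer's open part. Lowering it and releasing.

Call:
{"method": "send_rows", "body": {
  "moves": [0,0,-1,0,0,0,0.5,0,0,-1,0,0,0,0.5,0,0,-1,0,0,0,0.5,0,0,-1,0,0,0,0.5,0,0,-0.5,0,0,0,0.5,0,0,-0.45,0,0,0,0.5,0,0,0,0,0,0,0.5]
}}

```text
time: 15.6
ee_pos: [0.5189, 0.0785, 0.0133]
tcp_rot: [-179.9, 0.3, 168.0]
wrist_force: [-0.7, 0.2, -2.3]
opening: 0.0498
grasp_force: 42.2
```

Not touching the floor yet, so about 3 mm to go.

Call:
{"method": "send_rows", "body": {
  "moves": [0,0,-0.1,0,0,0,0.5,0,0,0,0,0,0,0,0,0,0,0,0,0,-0.3,0,0,0,0,0,0,-0.6,0,0,0,0,0,0,-0.6,0,0,0,0,0,0,-0.6]
}}

```text
time: 16.35
ee_pos: [0.5192, 0.0784, 0.0111]
tcp_rot: [-180.0, 0.4, 168.0]
wrist_force: [0.4, -0.5, 0.3]
opening: 0.0684
grasp_force: 0.0
```

Call:
{"method": "send_rows", "body": {
  "moves": [0,0,0.5,0,0,0,-0.6,0,0,1,0,0,0,-0.6,0,0,1,0,0,0,-0.6,0,0,1,0,0,0,-0.6,0,0,1,0,0,0,-0.6,0,0,0.5,0,0,0,-0.6]
}}

```text
time: 17.1
ee_pos: [0.5197, 0.0785, 0.1382]
tcp_rot: [180.0, 0.5, 168.0]
wrist_force: [0.9, 0.7, -0.4]
opening: 0.0682
grasp_force: 0.0
```

Call:
{"method": "send_rows", "body": {
  "moves": [-0.9,0.18,0,0,0,0,0.5,-0.9,0.18,0,0,0,0,1,-0.9,0.18,0,0,0,0,1,-0.9,0.18,0,0,0,0,1,0,0,-1,0,0,0,1,0,0,-1,0,0,0,1,0,0,-1,0,0,0,1,0,0,-0.7,0,0,0,1]
}}

```text
time: 18.1
ee_pos: [0.4286, 0.0963, 0.0424]
tcp_rot: [-179.9, 0.3, 168.0]
wrist_force: [0.4, 0.3, -0.1]
opening: 0.0001
grasp_force: 0.0
```

```bash
python3 - <<'E'
from fit import *
cs={n:bot.camera(n) for n in("scene","top")}
pix=[]
for n,b in(("scene",(290,150,400,290)),("top",(260,130,345,230))):
    c=cs[n]["color"].astype(int); s=np.s_[b[1]:b[3],b[0]:b[2]]
    r,g,bl=[c[s][...,i] for i in range(3)]
    m=(r>70)&(r>1.8*g)&(r>1.8*bl); v,u=np.nonzero(m)
    if len(u): print(n,m.sum(),u.min()+b[0],u.max()+b[0],v.min()+b[1],v.max()+b[1]); pix.append((cs[n],(u.mean()+b[0],v.mean()+b[1])))
if len(pix)==2: print(tri(pix))
E
```

```text
scene 297 331 349 209 231
top 44 293 305 191 198
[0.5324 0.0861 0.0658]
```

The red blob is about 24 px tall and on the expected spot, so the weight is standing. Pushing the drawer.

Call:
{"method": "send_rows", "body": {
  "moves": [0.5,-0.1,0,0,0,0,1,0.5,-0.1,0,0,0,0,1,0.4,-0.08,0,0,0,0,1,0.4,-0.08,0,0,0,0,1,0.5,-0.1,0,0,0,0,1,0.5,-0.1,0,0,0,0,1,0.5,-0.1,0,0,0,0,1,0.5,-0.1,0,0,0,0,1]
}}

```text
time: 19.2
ee_pos: [0.5249, 0.0772, 0.0435]
tcp_rot: [-180.0, 0.4, 168.0]
wrist_force: [-1.4, -0.2, 1.8]
opening: 0.0002
grasp_force: 1.0
```

Call:
{"method": "send_rows", "body": {
  "moves": [0.4,-0.08,0,0,0,0,1,0.4,-0.08,0,0,0,0,1,0.3,-0.06,0,0,0,0,1,0.2,-0.04,0,0,0,0,1,0.1,-0.02,0,0,0,0,1]
}}

```text
time: 19.82
ee_pos: [0.5539, 0.0713, 0.0432]
tcp_rot: [-179.9, -0.3, 168.1]
wrist_force: [-36.1, 7.3, 20.3]
opening: 0.0004
grasp_force: 18.6
```

The drawer hit its stop (36 N). Backing off and going up and over behind the handle bar.

Call:
{"method": "send_rows", "body": {
  "moves": [-0.8,0.16,0,0,0,0,1,0,0,1,0,0,0,1,0,0,1,0,0,0,1,0,0,1,0,0,0,1,0,0,1,0,0,0,1,0,0,1,0,0,0,1,0,0,1,0,0,0,1,0,0,1,0,0,0,1]
}}

```text
time: 20.82
ee_pos: [0.5394, 0.0744, 0.2195]
tcp_rot: [-180.0, 0.4, 168.0]
wrist_force: [-0.3, 0.1, -0.1]
opening: 0.0
grasp_force: 0.0
```

```bash
python3 - <<'E'
from fit import *
cs={n:bot.camera(n) for n in("scene","top")}
o=[]
for n in cs:
    for q in("catch_seat","catch_left","catch_right","drawer_front","handle_bar"):
        l=[d for d in bot.landmark_of(n,q) if 250<d["pixel"][0]<400 and d["p"]>.4]
        if l: o.append((cs[n],q,np.array(l[0]["pixel"])))
f=lambda q:np.concatenate([proj(c,pts((.6452,.0527,-.2017,q[0],q[1]))[k])-px for c,k,px in o])
r=least_squares(f,(0.0,1.63),loss="soft_l1",f_scale=2); print(r.x)
for (c,k,p),e in zip(o,f(r.x).reshape(-1,2)): print(k,p.round(),e)
a=cs["scene"]["color"][140:310,240:410,::-1];b=cs["top"]["color"][90:260,220:390,::-1]
cv2.imwrite("pics/c5.png",cv2.resize(np.hstack([a,b]),(800,400),interpolation=3))
print(pts((.6452,.0527,-.2017,0,r.x[1]))["handle_bar"],bot.get_obs()["ee_pos"])
E
```

```text
[0.0056 1.7021]
catch_left [364. 234.] [-3.1147 -1.4241]
catch_right [315. 203.] [2.0582 0.6809]
drawer_front [330. 227.] [-0.6297 -0.2388]
handle_bar [299. 220.] [1.4448 1.3551]
[0.6608 0.0495 0.183 ] [0.539  0.0744 0.2181]
```

View pics/c5.png

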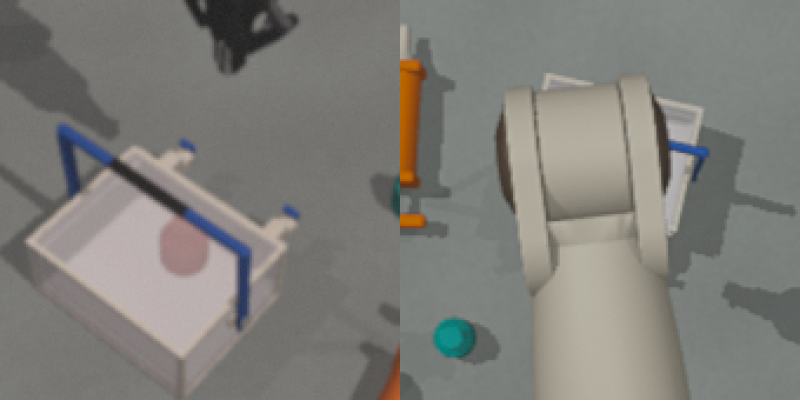

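The drawer is shut, with the weight standing inside it at crop (185,245), and the handle is upright. Going over and behind the bar.

Call:
{"method": "send_rows", "body": {
  "moves": [0.92,-0.19,0,0,0,0,1,0.92,-0.19,0,0,0,0,1,0.92,-0.19,0,0,0,0,1,0.92,-0.19,0,0,0,0,1,0.92,-0.19,0,0,0,0,1,0.92,-0.19,0,0,0,0,1,0.92,-0.19,0,0,0,0,1,0,0,0,0,0,0,1]
}}

```text
time: 22.42
ee_pos: [0.7009, 0.0408, 0.2168]
tcp_rot: [-179.9, 0.3, 168.0]
wrist_force: [-1.0, -0.1, -0.2]
opening: -0.0001
grasp_force: 0.0
```

Call:
{"method": "send_rows", "body": {
  "moves": [0,0,-1,0,0,0,1,0,0,-1,0,0,0,1,0,0,0,0,0,0,1]
}}

```text
time: 22.8
ee_pos: [0.6985, 0.0413, 0.1667]
tcp_rot: [-179.9, 0.2, 168.0]
wrist_force: [-0.4, -0.4, 0.4]
opening: 0.0003
grasp_force: 0.0
```

Call:
{"method": "send_rows", "body": {
  "moves": [-0.48,0.1,-0.05,0,0,0,1,-0.48,0.1,-0.05,0,0,0,1,-0.48,0.1,-0.05,0,0,0,1,-0.48,0.1,-0.05,0,0,0,1,-0.48,0.1,-0.05,0,0,0,1,-0.48,0.1,-0.05,0,0,0,1,-0.59,0.12,-0.25,0,0,0,1,-0.59,0.12,-0.25,0,0,0,1]
}}

```text
time: 23.8
ee_pos: [0.5982, 0.0624, 0.1502]
tcp_rot: [-180.0, 0.5, 168.0]
wrist_force: [-0.4, 0.0, -0.5]
opening: -0.0001
grasp_force: 0.0
```

Call:
{"method": "send_rows", "body": {
  "moves": [-0.5,0.1,-0.4,0,0,0,1,-0.5,0.1,-0.45,0,0,0,1,0,0,0,0,0,0,1]
}}

```text
time: 24.18
ee_pos: [0.573, 0.0674, 0.1284]
tcp_rot: [-180.0, 0.4, 168.1]
wrist_force: [0.8, 0.1, 0.9]
opening: 0.0
grasp_force: 0.0
```

```bash
python3 - <<'E'
from fit import *
cs={n:bot.camera(n) for n in("scene","top")}
o=bot.get_obs(); print(o["ee_pos"],o["wrist_force"])
a=cs["scene"]["color"][140:310,240:410,::-1];b=cs["top"]["color"][90:260,220:390,::-1]
cv2.imwrite("pics/c6.png",cv2.resize(np.hstack([a,b]),(800,400),interpolation=3))
for al in(.5,.6,.7,.8,.9,1.0): print(al,proj(cs["scene"],pts((.6452,.0527,-.2017,0,al))["handle_bar"]))
E
```

```text
[0.5741 0.0672 0.1287] [ 0.5557 -0.1168  0.843 ]
0.5 [335.5019 206.2978]
0.6 [333.9241 205.102 ]
0.7 [332.0345 204.3239]
0.8 [329.8427 203.985 ]
0.9 [327.3628 204.103 ]
1.0 [324.6132 204.6909]
```

View pics/c6.png

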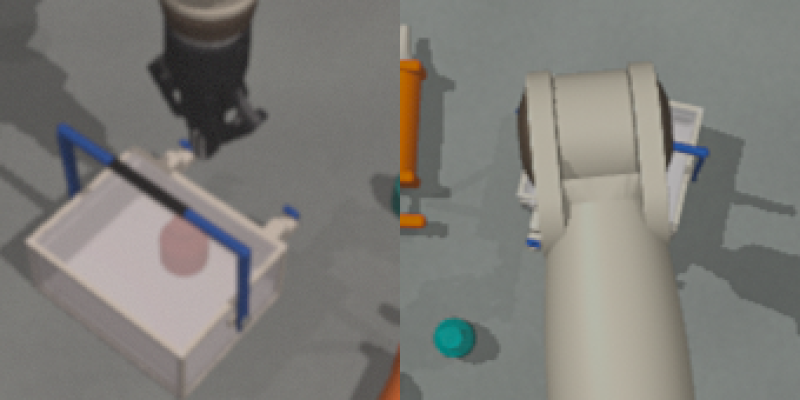

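The picture shows the bar still upright and unmoved (crop (155,185)), with the fingers now in front of it. I'll check the bar geometry using its end corners in both cameras.

```bash
python3 - <<'E'
from fit import *
cs={n:bot.camera(n) for n in("scene","top")}
L=[(cs["scene"],(267,196)),(cs["top"],(351,154))]
print("y- end top-only z=.184",plane(cs["top"],(351,154.5),.184),"y+",plane(cs["top"],(272,138),.184))
print("+y end? scene (344,247)+top(272,138)",tri([(cs["scene"],(344,247)),(cs["top"],(272,138))]))
print("-y end? scene (267,196)+top(351,154)",tri([(cs["scene"],(267,196)),(cs["top"],(351,154.5))]))
for a in(1.5,1.6,1.7,1.8):
    x,z=-.122*np.cos(a),.062+.122*np.sin(a); 
    for y in(.111,-.111):
        X=[.6452+.98*x+.2*y,.0527-.2*x+.98*y,z]; print(a,y,np.round(X,3),[proj(cs[n],X).round(1) for n in cs])
o=bot.get_obs(); print("tcp",o["ee_pos"],[proj(cs[n],o["ee_pos"]) for n in cs],o["q"])
c=bot.camera("scene")["color"][140:310,240:410,::-1]
E
```

```text
y- end top-only z=.184 [ 0.6314 -0.0588  0.184 ] y+ [0.6723 0.1582 0.184 ]
+y end? scene (344,247)+top(272,138) [0.6728 0.1592 0.1803]
-y end? scene (267,196)+top(351,154) [ 0.6313 -0.0573  0.1787]
1.5 0.111 [0.659 0.163 0.184] [array([348.4, 241.9]), array([270.1, 142.8])]
1.5 -0.111 [ 0.615 -0.054  0.184] [array([270.8, 190. ]), array([349.3, 160.6])]
1.6 0.111 [0.671 0.161 0.184] [array([344.8, 245.6]), array([271.1, 138.5])]
1.6 -0.111 [ 0.626 -0.057  0.184] [array([267., 193.]), array([350.2, 156.3])]
1.7 0.111 [0.683 0.158 0.183] [array([341.1, 249.6]), array([272.1, 134.3])]
1.7 -0.111 [ 0.638 -0.059  0.183] [array([263.2, 196.4]), array([351.1, 152.1])]
1.8 0.111 [0.695 0.156 0.181] [array([337.4, 254. ]), array([273.2, 130.3])]
1.8 -0.111 [ 0.65  -0.062  0.181] [array([259.5, 200.2]), array([352., 148.])]
tcp [0.5743 0.0671 0.1283] [array([326.2262, 212.9868]), array([304.5819, 177.0015])] [ 6.7542  7.5112  4.4248 86.4966 -0.1614 18.7267]
```

The bar is at a≈1.63, as assumed. The seen fingertip (327,207) lies about 7 px above the projected TCP (326,213), so the real tips sit roughly 25–30 mm higher than the TCP and passed over the bar. I'll repeat the sweep lower.

Call:
{"method": "send_rows", "body": {
  "moves": [0,0,1,0,0,0,1,0,0,1,0,0,0,1,0.4,-0.08,1,0,0,0,1,0.9,-0.18,0.5,0,0,0,1,0.95,-0.19,0,0,0,0,1,0.95,-0.19,0,0,0,0,1,0.95,-0.19,0,0,0,0,1,0.95,-0.19,0,0,0,0,1]
}}

```text
time: 25.42
ee_pos: [0.7021, 0.0413, 0.2148]
tcp_rot: [-180.0, 0.4, 168.0]
wrist_force: [1.5, -0.4, 0.6]
opening: 0.0
grasp_force: 0.0
```

Call:
{"method": "send_rows", "body": {
  "moves": [0,0,0,0,0,0,1,0,0,-1,0,0,0,1,0,0,-1,0,0,0,1,0,0,-1,0,0,0,1,0,0,-0.8,0,0,0,1,0,0,0,0,0,0,1]
}}

```text
time: 26.18
ee_pos: [0.6997, 0.0417, 0.1186]
tcp_rot: [-179.9, 0.2, 168.0]
wrist_force: [-1.3, -0.7, 0.4]
opening: 0.0005
grasp_force: 0.0
```

Call:
{"method": "send_rows", "body": {
  "moves": [-0.5,0.1,0,0,0,0,1,-0.5,0.1,0,0,0,0,1,-0.5,0.1,0,0,0,0,1,-0.5,0.1,0,0,0,0,1,-0.3,0.06,0,0,0,0,1]
}}

```text
time: 26.8
ee_pos: [0.6435, 0.0533, 0.1214]
tcp_rot: [-180.0, 0.5, 168.0]
wrist_force: [1.8, -0.2, -0.9]
opening: -0.0
grasp_force: 0.4
```

Contact with the bar now. Continuing along the arc.

Call:
{"method": "send_rows", "body": {
  "moves": [-0.48,0.1,0,0,0,0,1,-0.48,0.1,0,0,0,0,1,-0.48,0.1,0,0,0,0,1,-0.48,0.1,-0.1,0,0,0,1,-0.5,0.1,-0.4,0,0,0,1,-0.5,0.1,-0.4,0,0,0,1,0,0,0,0,0,0,1]
}}

```text
time: 27.68
ee_pos: [0.5699, 0.0682, 0.0962]
tcp_rot: [-179.9, 0.4, 168.0]
wrist_force: [2.0, 0.1, -1.4]
opening: -0.0003
grasp_force: 1.1
```

```bash
python3 - <<'E'
from fit import *
cs={n:bot.camera(n) for n in("scene","top")}
o=bot.get_obs(); print(o["ee_pos"],o["wrist_force"])
a=cs["scene"]["color"][140:310,240:410,::-1];b=cs["top"]["color"][90:260,220:390,::-1]
cv2.imwrite("pics/c7.png",cv2.resize(np.hstack([a,b]),(800,400),interpolation=3))
print("tcp",[proj(cs[n],o["ee_pos"]) for n in cs])
for al in(.4,.5,.6,.7,.8,.9,1.0):
    x,z=-.122*np.cos(al),.062+.122*np.sin(al); print(al,[[proj(cs[n],[.6452+.98*x+.2*y,.0527-.2*x+.98*y,z]).round(1) for n in cs] for y in(.111,-.111)])
E
```

```text
[0.57   0.0682 0.0972] [-0.3095  1.0162 -0.0829]
tcp [array([327.3494, 220.0337]), array([304.2135, 179.9639])]
0.4 [[array([374.4, 231.9]), array([263.8, 182.9])], [array([302.1, 185.7]), array([339.3, 199.9])]]
0.5 [[array([373.5, 230.5]), array([263.8, 180.6])], [array([300.6, 184. ]), array([340. , 197.8])]]
0.6 [[array([372.3, 229.5]), array([264., 178.])], [array([298.7, 182.6]), array([340.7, 195.2])]]
0.7 [[array([370.7, 229. ]), array([264.3, 174.9])], [array([296.5, 181.7]), array([341.5, 192.3])]]
0.8 [[array([368.8, 228.9]), array([264.7, 171.6])], [array([294.1, 181.1]), array([342.4, 189.1])]]
0.9 [[array([366.7, 229.3]), array([265.2, 168. ])], [array([291.3, 181. ]), array([343.3, 185.6])]]
1.0 [[array([364.2, 230.2]), array([265.8, 164.1])], [array([288.4, 181.3]), array([344.3, 181.8])]]
```

View pics/c7.png

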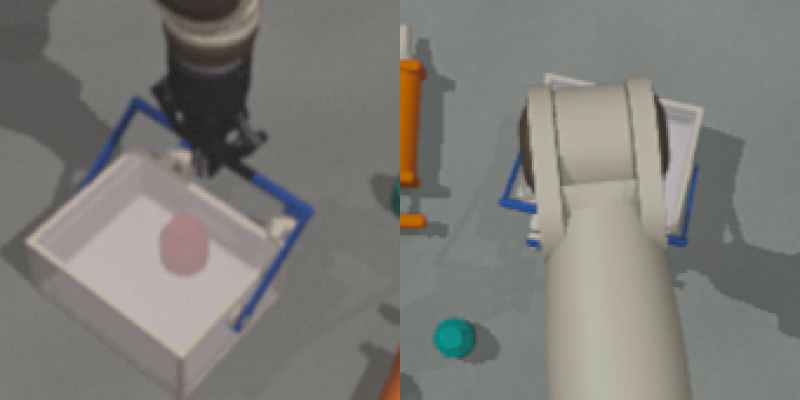

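The bar's ends are at scene (298,183) and (373,230), so a≈0.57 and the handle is following. The weight is still upright. Next I go above the bar and press down.

Call:
{"method": "send_rows", "body": {
  "moves": [0.2,-0.04,1,0,0,0,1,0,0,1,0,0,0,1,-0.75,0.15,0,0,0,0,1,-0.75,0.15,0,0,0,0,1,0,0,-0.8,0,0,0,1,-0.06,0.01,-0.8,0,0,0,1,-0.06,0.01,-0.6,0,0,0,1,-0.06,0.01,-0.4,0,0,0,1]
}}

```text
time: 28.78
ee_pos: [0.5332, 0.0754, 0.0817]
tcp_rot: [-179.9, 0.3, 168.0]
wrist_force: [-0.7, 0.3, 0.5]
opening: 0.0001
grasp_force: 0.0
```

Call:
{"method": "send_rows", "body": {
  "moves": [-0.06,0.01,-0.4,0,0,0,1,-0.06,0.01,-0.4,0,0,0,1,-0.06,0.01,-0.3,0,0,0,1,0,0,0,0,0,0,1]
}}

```text
time: 29.28
ee_pos: [0.5287, 0.0761, 0.0542]
tcp_rot: [-179.9, 0.3, 168.0]
wrist_force: [-0.1, -0.5, 0.4]
opening: 0.0002
grasp_force: 0.0
```

```bash
python3 - <<'E'
from fit import *
cs={n:bot.camera(n) for n in("scene","top")}
o=bot.get_obs(); print(o["ee_pos"],o["wrist_force"])
for n in cs:
    h=cv2.cvtColor(cs[n]["color"],cv2.COLOR_RGB2HSV); m=cv2.inRange(h,(105,120,50),(128,255,255)); m[:, :240]=0; m[:,400:]=0
    v,u=np.nonzero(m); print(n,[(int(u[i]),int(v[i])) for i in(u.argmin(),u.argmax(),v.argmin(),v.argmax())])
for al in(0,.1,.2,.3,.4,.5,.6):
    x,z=-.122*np.cos(al),.062+.122*np.sin(al); print(al,[[proj(cs[n],[.6452+.98*x+.2*y,.0527-.2*x+.98*y,z]).round(1) for n in cs] for y in(.111,-.111)])
E
```

```text
[0.5293 0.0761 0.055 ] [ 0.084  -0.757   0.2906]
scene [(276, 217), (372, 229), (297, 182), (340, 279)]
top [(262, 175), (345, 162), (274, 145), (339, 194)]
0 [[array([374.9, 241.1]), array([264.4, 188.1])], [array([305.1, 195.9]), array([337.5, 204.6])]]
0.1 [[array([375.2, 238.3]), array([264.1, 187.4])], [array([304.9, 192.9]), array([337.8, 204. ])]]
0.2 [[array([375.3, 235.9]), array([263.9, 186.3])], [array([304.3, 190.2]), array([338.2, 203.1])]]
0.3 [[array([375. , 233.7]), array([263.8, 184.8])], [array([303.3, 187.8]), array([338.7, 201.7])]]
0.4 [[array([374.4, 231.9]), array([263.8, 182.9])], [array([302.1, 185.7]), array([339.3, 199.9])]]
0.5 [[array([373.5, 230.5]), array([263.8, 180.6])], [array([300.6, 184. ]), array([340. , 197.8])]]
0.6 [[array([372.3, 229.5]), array([264., 178.])], [array([298.7, 182.6]), array([340.7, 195.2])]]
```

The handle is still at a≈0.57: the fingers came down just in front of the bar. Going up, back 18 mm, then down onto it.

Call:
{"method": "send_rows", "body": {
  "moves": [0,0,1,0,0,0,1,0,0,1,0,0,0,1,0,0,1,0,0,0,1,0,0,0.8,0,0,0,1,0.72,-0.15,0,0,0,0,1,0,0,-0.8,0,0,0,1,0,0,-0.5,0,0,0,1,0,0,-0.4,0,0,0,1]
}}

```text
time: 30.38
ee_pos: [0.5468, 0.0724, 0.1069]
tcp_rot: [-180.0, 0.3, 168.0]
wrist_force: [-0.8, 0.4, 1.8]
opening: -0.0001
grasp_force: 0.6
```

Call:
{"method": "send_rows", "body": {
  "moves": [0,0,-0.3,0,0,0,1,0,0,-0.3,0,0,0,1]
}}

```text
time: 30.62
ee_pos: [0.5472, 0.0724, 0.0921]
tcp_rot: [-180.0, 0.4, 168.0]
wrist_force: [-1.2, 0.0, 0.5]
opening: -0.0001
grasp_force: 0.3
```

```bash
cat > look.py <<'E'
from fit import *
cs={n:bot.camera(n) for n in("scene","top")}
o=bot.get_obs(); print(o["ee_pos"],o["wrist_force"],o["time"])
for n in cs:
    h=cv2.cvtColor(cs[n]["color"],cv2.COLOR_RGB2HSV); m=cv2.inRange(h,(105,120,50),(128,255,255)); m[:, :240]=0; m[:,400:]=0
    v,u=np.nonzero(m); print(n,[(int(u[i]),int(v[i])) for i in(u.argmin(),u.argmax(),v.argmin(),v.argmax())])
E
python3 look.py
```

```text
[0.5468 0.0724 0.0915] [-0.4441  0.0574 -0.2512] 30.725
scene [(279, 214), (375, 232), (301, 186), (340, 279)]
top [(262, 181), (345, 161), (345, 161), (337, 200)]
```

The handle moved to a≈0.35. I'll re-centre further out over the bar and press again.

Call:
{"method": "send_rows", "body": {
  "moves": [0,0,1,0,0,0,1,-0.62,0.13,0,0,0,0,1,0,0,-0.6,0,0,0,1,0,0,-0.6,0,0,0,1,0,0,-0.4,0,0,0,1,-0.05,0,-0.3,0,0,0,1]
}}

```text
time: 31.48
ee_pos: [0.53, 0.0755, 0.0684]
tcp_rot: [-179.9, 0.3, 168.0]
wrist_force: [0.1, 0.6, -0.2]
opening: 0.0003
grasp_force: 0.2
```

```bash
python3 look.py
```

```text
[0.5298 0.0755 0.0685] [-0.0183  0.0793  0.3478] 31.575
scene [(287, 207), (376, 235), (303, 190), (340, 279)]
top [(262, 185), (346, 160), (274, 144), (335, 203)]
```

Call:
{"method": "send_rows", "body": {
  "moves": [-0.04,0,-0.3,0,0,0,1,0,0,-0.3,0,0,0,1,0,0,-0.2,0,0,0,1,0,0,-0.2,0,0,0,1]
}}

```text
time: 32.08
ee_pos: [0.529, 0.0758, 0.0458]
tcp_rot: [-180.0, 0.4, 168.0]
wrist_force: [-10.4, 0.7, 16.8]
opening: 0.0002
grasp_force: 8.1
```

```bash
python3 look.py; python3 - <<'E'
from h import *
a=bot.camera("scene")["color"][140:310,240:410,::-1];b=bot.camera("top")["color"][90:260,220:390,::-1]
cv2.imwrite("pics/c8.png",cv2.resize(np.hstack([a,b]),(800,400),interpolation=3))
E
```

```text
[0.5289 0.0758 0.0452] [-4.8582  0.4426  7.5186] 32.175
scene [(298, 200), (375, 239), (304, 195), (340, 278)]
top [(263, 186), (346, 160), (274, 144), (332, 204)]
```

View pics/c8.png

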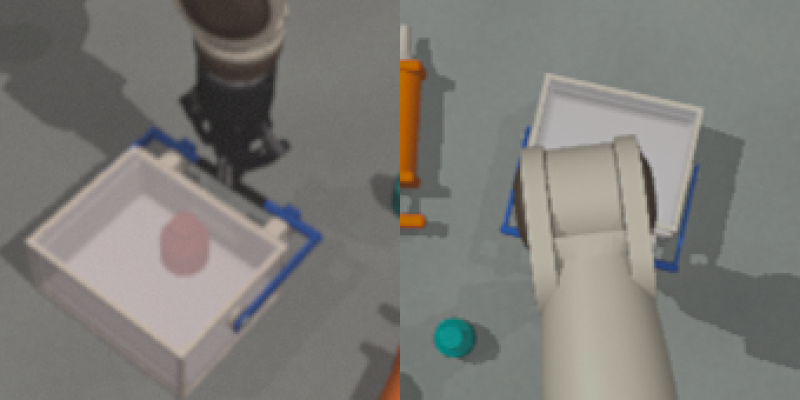

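Bar seems nearly home, with its ends at scene (304,195) and (375,239). Pressing a little more to be sure.

Call:
{"method": "send_rows", "body": {
  "moves": [0,0,-0.2,0,0,0,1,0,0,-0.1,0,0,0,1,0,0,0,0,0,0,1]
}}

```text
time: 32.65
ee_pos: [0.5296, 0.0759, 0.0401]
tcp_rot: [180.0, 0.5, 168.0]
wrist_force: [-10.4, 0.8, 24.0]
opening: -0.0003
grasp_force: 12.3
```

Call:
{"method": "send_rows", "body": {
  "moves": [0,0,-0.15,0,0,0,1,0,0,0,0,0,0,1]
}}

```text
time: 32.9
ee_pos: [0.5299, 0.0759, 0.0394]
tcp_rot: [179.9, 0.6, 168.0]
wrist_force: [-20.8, -1.8, 48.2]
opening: 0.0
grasp_force: 24.1
```

```bash
python3 look.py
```

```text
[0.5299 0.0759 0.0393] [-21.6761  -1.8609  48.1917] 33.0
scene [(300, 200), (375, 241), (305, 196), (340, 278)]
top [(263, 186), (346, 161), (274, 144), (335, 205)]
```

It is now hard against the stop: 48 N for less than 1 mm, ends at (305,196) and (375,241), which match a=0. Lifting off and retreating.

Call:
{"method": "send_rows", "body": {
  "moves": [0,0,0.5,0,0,0,1,-0.2,0.04,1,0,0,0,1,-0.5,0.1,1,0,0,0,1,-1,0,1,0,0,0,1,-1,0,1,0,0,0,1,-1,0,0.5,0,0,0,1,-1,0,0,0,0,0,1,-1,0,0,0,0,0,1]
}}

```text
time: 34.0
ee_pos: [0.3863, 0.0791, 0.1584]
tcp_rot: [-180.0, 0.4, 168.0]
wrist_force: [0.4, -0.2, -0.4]
opening: 0.0
grasp_force: 0.0
```

```bash
python3 look.py; python3 - <<'E'
from h import *
a=bot.camera("scene")["color"][140:310,240:410,::-1];b=bot.camera("top")["color"][90:260,220:390,::-1]
cv2.imwrite("pics/c9.png",cv2.resize(np.hstack([a,b]),(800,400),interpolation=3))
E
```

```text
[0.3856 0.0791 0.1587] [ 1.441  -0.0697  0.7632] 34.1
scene [(299, 201), (375, 241), (304, 196), (340, 278)]
top [(263, 186), (346, 161), (274, 144), (323, 205)]
```

View pics/c9.png

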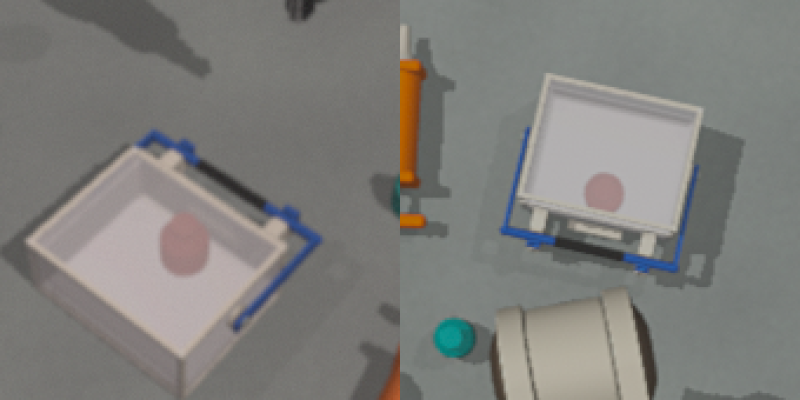

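The drawer is shut and the bar lies level in both catches (crop (190,152) and (290,215)). The weight stands inside at (185,245), and the robot is clear. Handing in.

```bash
python3 -c "
from workcell import bot
print(bot.job_done())"
```

```text
the job is handed in; nothing more can be done
None
```

I stood the red weight upright in the drawer, pushed the drawer shut, pressed the handle down until its bar seated in both catches, and handed the job in at about 34 s with the arm clear; the tumblers, inflator and snuffer were not touched, and no verdict came back.

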